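# Take the battery pack out of the dust extractor

### The job

The battery of the small dust extractor on the bench is flat and has to come out. Fold its domed battery cover up and right back until it rests on its stop, then squeeze the two spring catches on opposite sides of the battery pack together between the fingers and lift the pack straight up out of its well, leaving the other things on the bench where they are. Finish holding the pack by its squeezed catches, still and upright, with its stem a few centimetres clear above the extractor; do not put it down or let go.

Things in the scene. Friction and masses are not known exactly. Their poses are not given: they have to be found in the camera images.
- extractor: Cordless dust extractor, a grey box machine fixed to the bench, 300 mm long (own x -130 to +170; its handle reaches +204), 200 mm wide (own y). Origin: at bench height straight below the middle of the battery well; z up. Yaw 1.1 to 2.0 rad: own x runs to the robot's left. Top deck 140 mm above the bench for own x -128 to +52, 110 mm behind that. A dial stands 11 mm high at own (-95, 70) mm.
- well_mouth (a point): Middle of the mouth of the battery well, at deck level (140 mm above the bench), with the extractor's axes. The mouth is 38 mm (x) by 36 mm (y), the well 58 mm deep; 8 mm below the deck it widens in y, which makes the ledges under which the catches hook.
- cover (a joint): Angle of the black domed battery cover, rad: 0 shut on the deck over the pack, growing as its tab end rises, 1.85 at its stop, folded back past upright. It starts shut or up to 0.35 ajar. Stiff hinge: it stays at any angle it is left at (friction 0.13 N m, about 2 N at the tab). The dome is 94 mm long (x), 80 wide (y), its top 57 above the hinge, walls 4 mm, open underneath.
- cover_hinge (a point): Middle of the cover's hinge axis, at the extractor's own (47, 0, 142) mm. The axis runs along the extractor's y. This frame turns with the cover: at angle 0 its axes are the extractor's, and the dome reaches from x = -2 to -96 mm in it.
- cover_tab (a point): Point to pinch the cover's thumb tab: (-120, 0, 50) mm in the cover_hinge frame, mid-width and mid-thickness, 24 mm out from the dome's end wall. The flat tab sticks out of that wall near its top: 36 mm long (x -96 to -132), 30 mm wide (y: pinch across this width, the tab can then pivot between the fingers), 10 mm thick. Free height under it when shut: 47 mm.
- pack: Battery pack, black, 0.2 to 0.35 kg, standing stem down in the well, locked in by its two catches until both are squeezed. Origin: middle of the underside of its block (at deck level when seated); z up, axes as the extractor's. The block above the deck is 58 mm (x) by 42 mm (y) by 44 mm high; the stem below it is 34 by 34 mm, 50 mm long.
- pack_foot (a point): The middle of the end face of the pack's stem, 50 mm below the pack's origin.
- catch_a (a joint): How far the catch on the pack's +y side is pressed in, m: 0 out, 0.006 fully in. The pack is unlocked when both are in by at least 0.0045. Spring: about 2 N to start, 6.5 N fully in.
- catch_b (a joint): The same for the catch on the pack's -y side.
- catch_a_face (a point): Middle of the outer face of the +y catch: a grey ribbed button 22 mm wide (x), 24 mm tall, its middle 29 mm above the pack's origin (button 17 to 41 mm). The two faces are 57 mm apart when out, 45 mm fully squeezed; around them the pack's sides are 42 mm apart.
- catch_b_face (a point): The middle of the outer face of the -y catch, alike.
- glue_bottle: A white plastic glue bottle with a grey cap, 56 mm in diameter, 150 mm tall, standing on the bench near the extractor; origin at the middle of its underside. Leave it alone.
- paint_pot: A white open plastic paint pot, 90 mm in diameter, 75 mm tall, standing near the extractor; origin at the middle of its underside. Leave it alone.
- tape_measure: A black tape measure, 72 by 40 mm and 66 mm tall, standing near the extractor; origin at the middle of its underside. Leave it alone.

How it is judged:
By the outcome, as a careful person would: the job done as asked, in the order asked, and still so for the second after the job is handed in, while the arm keeps its last pose, push and grip.
It also fails if it takes over 48 s, if anything falls off the work surface, if the arm or the gripper's body presses on something with over 40 N, if the wrist force passes 120 N, or if a joint passes its speed limit or range.

### The arm

A 6-joint arm with a two-finger parallel gripper is mounted at the origin on the work surface. World frame = base frame: x ahead of the robot, y to its left, z up, the work surface at z = 0. Lengths are in m, angles in rad, forces in N, time in s.
With the tool pointing down it reaches from about 0.225 to 0.875 m from the base axis. Payload 3.4 kg.
Tool frame: the origin (TCP) lies between the finger pads; the fingertips stand 8 mm ahead of it and the grasp point (between the pads) lies 11 mm behind it; z points along the fingers, y is the line along which they close (so a half turn about z gives the same grasp; the last joint's range is limited). The gripper opens to 85 mm and grips with 20 to 120 N. Pads are 22 mm wide; open, the fingers measure 114 mm over their backs; the gripper's body (76 mm by 85 mm) begins 54 mm behind the grasp point. The pads swing forward as they close: fully open they stand 13 mm farther back than shut.
Start: joints at [-1.247, 0.276, 1.505, -0, 1.361, -0.121], TCP at [0.247, -0.519, 0.239] pointing down, gripper open.
Joint ranges: [-2.89, 2.89], [-0.75, 2.08], [0.22, 2.7], [-1.18, 4.32], [0.11, 2.71], [-2.7, 2.7]. Speed limits (rad/s): [2.57, 2.57, 3.14, 3.14, 3.14, 3.14].

### API

Orientations are given as a unit quaternion [w, x, y, z].
In Python, from rig import manip gives the robot as it stands.
- The arm moves only by the tool move_arm, never from a script. Its argument "deltas" is a list that holds one entry, the list of rows, each a list of 5 numbers: the shift along the tool's x, y, z normalised to -1 to 1, where 1 is 80 cm, then the turn about the tool's z normalised to -1 to 1, where 1 is 120 degrees, then the closure, from -1 (fully open) to 1 (shut). In form: [[[tx, ty, tz, twist, grip], ...]]. A call has 1 to 12 rows; each row is the pose to reach, as a shift and turn from the pose commanded when the call began, along the tool's axes at that moment; what a row does not reach only later rows make up. A row lasts 1/10 s, in which the tool goes at most 50 mm and 8.59 degrees, less where a joint would pass 70% of its speed; a pose out of reach is approached as far as the arm can. A call with a number of a shift or a turn outside -1 to 1 is refused whole. A call with a gripper value outside its range is refused whole. The fingers move at their own pace and stop on an object; "squeeze" is the grip in N (left out, the last holds). Time passes only in rows, so rows that repeat a pose let the fingers close. It gives the time, the measured TCP pose, the force, the opening and the grip force at its end, in the units of the state.
- manip.get_state(): the state, without advancing time (a new reading comes with each control period).
- manip.get_image(name): name is "side" or "top"; returns the picture (420x560x3 uint8, red, green, blue); there is no depth.
- manip.camera_params(name): a dict with "fx", "fy", "cx", "cy" (pixels), "R" (3x3) and "t" (3): a world point X has camera coordinates R X + t. Camera axes: x right, y down, z forward; pixel columns grow to the right and rows downward; lengths in m; the calibration is good to about 2 mm. A picture is of the moment at which its call begins. camera_params takes no time and is no camera call.
- manip.sign_off(): hands the job in; it is judged then, once.
The state is a dict: "clock": time; "qpos": joint angles; "qd": joint speeds; "effort": joint torques, N m; "position": TCP position; "ee_rot": TCP orientation; "contact_force": force on the tool from outside, world axes, zero at the start; "moment": the same for the moment, N m; "width": finger opening in m; "gripper_force": force on a finger pad.
Only numpy, scipy, OpenCV 4.12 (cv2) and the standard library are available. Lean on these libraries where they do the work, as an engineer would, in place of code of your own. Each camera call takes 0.05 s, during which the arm holds its last target. There are 200 camera calls.

## Working session

There is one attempt and no reset: what is moved stays moved. The work goes in short steps, Python scripts to look and compute and a tool call to move; the robot and the scene stay as the last step left them, time stands still between calls to the robot, and variables do not carry over. Pictures are saved under pics/ and viewed, at most 10 in all, crops included, and the job is handed in when it is done.

Besides the shell and the picture viewer there is one more tool, called after "Emit:" as name(argument=value, ...) on one line, values as JSON. move_arm: Moves the arm, as the interface text tells. Scaled input: -1 to 1 covers 80 cm each way for a shift and 120 degrees each way for a turn. Its arguments: {"type":"object","properties":{"deltas":{"type":"array","items":{"type":"array","items":{"type":"array","items":{"type":"number","minimum":-1,"maximum":1}}}},"squeeze":{"type":"number"}},"required":["deltas"]}

```bash
mkdir -p pics
python3 - <<'E'
from rig import manip
import cv2,json,numpy as np
for n in("side","top"):
    im=manip.get_image(n); cv2.imwrite(f"pics/{n}0.png",im[:,:,::-1])
    p=manip.camera_params(n); R=np.array(p["R"]);t=np.array(p["t"]); print(n,p["fx"],p["cx"],p["cy"],R.round(3).tolist(),(-R.T@t).round(3))
s=manip.get_state();print(s)
E
```

```text
side 504.60803448311026 279.54691406163494 213.39426249782386 [[-0.975, -0.223, 0.007], [-0.156, 0.66, -0.735], [0.16, -0.718, -0.678]] [0.389 1.173 1.146]
top 432.1361533904094 271.4341162996801 216.20733350782334 [[-0.017, -1.0, 0.005], [-0.994, 0.016, -0.107], [0.107, -0.007, -0.994]] [0.519 0.082 1.242]
{'clock': 0.1, 'qpos': array([-1.24695678e+00,  2.76533398e-01,  1.50599309e+00,  1.70895507e-05,
        1.36070627e+00, -1.21014289e-01]), 'qd': array([-0.00211346, -0.00018425, -0.0043319 ,  0.00103898,  0.00067113,
        0.00118293]), 'effort': array([ 1.83246433e-03, -4.17699444e+01, -2.46404976e+01, -1.01026803e-04,
        5.80021981e-03,  2.96534019e-06]), 'position': array([ 0.24728574, -0.51860913,  0.23853062]), 'ee_rot': array([-8.16680431e-04,  9.75365017e-01,  2.20595581e-01, -7.47082279e-05]), 'contact_force': array([-0.04062171,  0.64779555, -0.23647527]), 'moment': array([ 0.03792067,  0.02385535, -0.03532741]), 'gripper_force': 0.0, 'width': 0.0851718481191537}
```

View pics/side0.png

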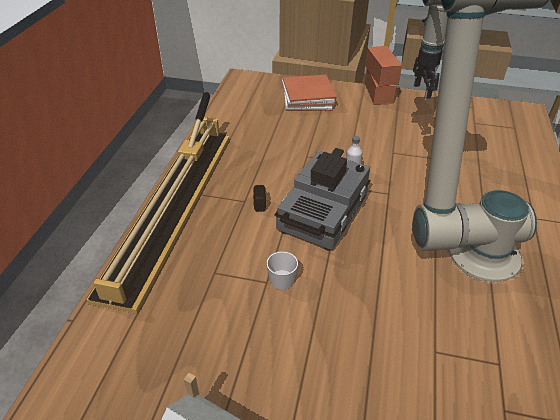

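View pics/top0.png

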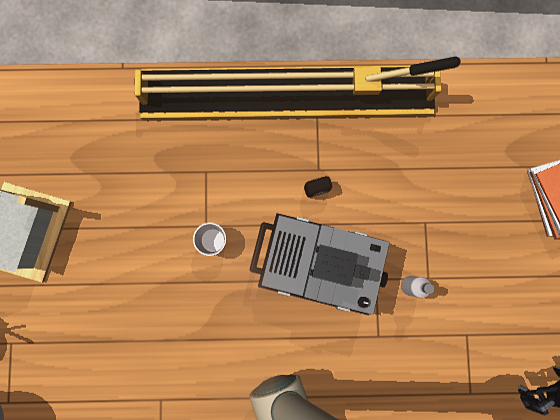

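The side view shows the extractor near (325,200), with the black dome near (328,170) and the glue bottle behind it at (355,152). In the top view the extractor is at (325,262), its handle to the left, with the bottle at (418,287), the pot at (210,240) and the tape measure at (318,186).

Run:
```python
import cv2,numpy as np
a=cv2.imread("pics/top0.png")[200:330,240:440]; b=cv2.imread("pics/side0.png")[130:250,260:390]
a=cv2.resize(a,None,fx=4,fy=4,interpolation=cv2.INTER_CUBIC);cv2.imwrite("pics/topc.png",a)
b=cv2.resize(b,None,fx=4.5,fy=4.5,interpolation=cv2.INTER_CUBIC);cv2.imwrite("pics/sidec.png",b)
```

```text
(no output)
```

View pics/topc.png

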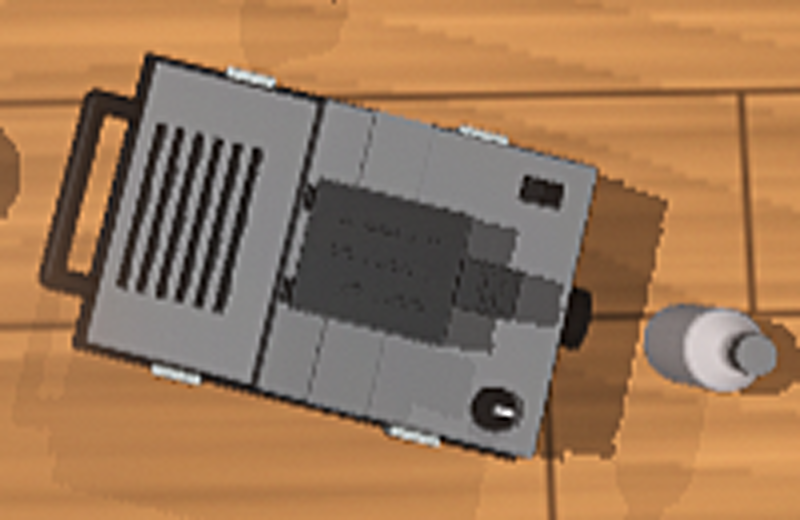

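View pics/sidec.png

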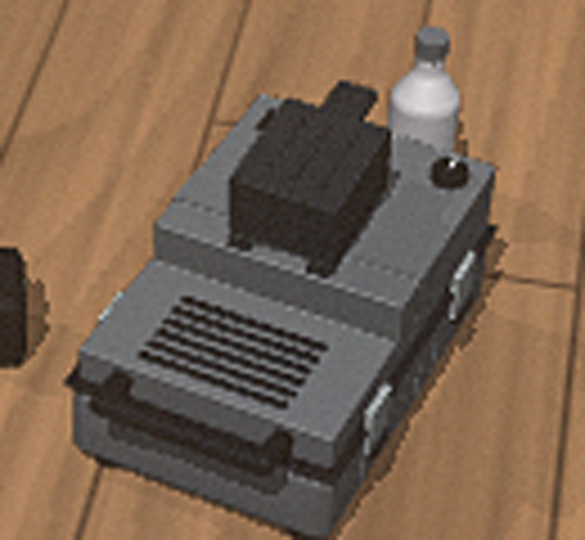

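The tab's free end lies at about top-crop (517,291) and side-crop (359,91). The deck corners, dial and dome edges are visible in both views. Next I'll cast rays through them.

```bash
cat > h.py <<'E'
from rig import manip
import numpy as np
P={n:manip.camera_params(n) for n in("side","top")}
def ray(n,uv):
    p=P[n];R=np.array(p["R"]);t=np.array(p["t"])
    d=R.T@np.array([(uv[0]-p["cx"])/p["fx"],(uv[1]-p["cy"])/p["fy"],1]);return -R.T@t,d/np.linalg.norm(d)
def onz(n,uv,z):
    o,d=ray(n,uv);return o+d*(z-o[2])/d[2]
def tri(us,ut):
    A=np.zeros((3,3));b=np.zeros(3);rs=[ray("side",us),ray("top",ut)]
    for o,d in rs: M=np.eye(3)-np.outer(d,d);A+=M;b+=M@o
    x=np.linalg.solve(A,b);return x,[np.linalg.norm(np.cross(x-o,d)) for o,d in rs]
T=lambda u,v:(u/4+239.6,v/4+199.6)
S=lambda u,v:(u/4.5+259.6,v/4.5+129.6)
E
python3 - <<'E'
from h import *
own=np.array([[-128,-100],[-128,100],[52,100],[52,-100]])/1e3
def fit(W,own):
    z=(W[:,0]+1j*W[:,1]);q=own[:,0]+1j*own[:,1]
    a=((z-z.mean())*np.conj(q-q.mean())).sum(); s=abs(a)/(abs(q-q.mean())**2).sum();a/=abs(a)
    t=z.mean()-a*q.mean();print("yaw",np.angle(a),"scale",s,"t",t,"res mm",abs(z-t-a*q).round(4)*1e3);return a,t
rt=fit(np.array([onz("top",T(*c),.14) for c in[(597,168),(530,460),(256,385),(325,100)]]),own)
rs=fit(np.array([onz("side",S(*c),.14) for c in[(265,97),(495,170),(407,305),(157,228)]]),own)
a=rt[0]+rs[0];a/=abs(a);t=(rt[1]+rs[1])/2
def ownc(X): z=(X[0]+1j*X[1]-t)*np.conj(a);return np.array([z.real,z.imag,X[2]]).round(4)
print("dial",ownc(onz("top",T(497,410),.151)),ownc(onz("side",S(451,168),.151)))
for n,s,u in[("tip-y",(340,85),(522,265)),("tip+y",(378,97),(512,318)),("tipmid",(359,91),(517,291)),("domeend-y",(280,103),(470,218)),("domeend+y",(390,137),(445,342)),("domehinge-y",(232,180),(322,180)),("domehinge+y",(338,212),(297,305))]:
    X,r=tri(S(*s),T(*u));print(n,X.round(4),ownc(X),np.round(r,4))
print("bottle",ownc(onz("top",T(757,353),.15)),"cap w",onz("top",T(757,353),.15))
E
```

```text
yaw 1.300767050823967 scale 0.959763720176053 t (0.5103215612102364-0.07737308112263748j) res mm [5.8 5.5 7.5 7. ]
yaw 1.313455215220703 scale 0.9467014350756372 t (0.5099099512265345-0.07933455162527j) res mm [8.3 8.2 9.3 6.2]
dial [-0.0959  0.0701  0.151 ] [-0.0981  0.0673  0.151 ]
tip-y [ 0.5062 -0.1591  0.2068] [-0.079  -0.0173  0.2068] [0.0011 0.0011]
tip+y [ 0.4766 -0.1518  0.2064] [-0.0796  0.0132  0.2064] [0.0004 0.0004]
tipmid [ 0.4915 -0.1555  0.2065] [-0.0793 -0.0022  0.2065] [0.0005 0.0005]
domeend-y [ 0.5394 -0.1286  0.2067] [-0.0409 -0.0414  0.2067] [0.0037 0.0037]
domeend+y [ 0.4628 -0.1122  0.2025] [-0.045   0.0369  0.2025] [0.0002 0.0002]
domehinge-y [ 0.5608 -0.042   0.2001] [ 0.0483 -0.0394  0.2001] [0.0006 0.0006]
domehinge+y [ 0.4861 -0.025   0.1994] [0.0453 0.0371 0.1994] [0.0002 0.0002]
bottle [-0.2462 -0.0038  0.15  ] cap w [ 0.44957633 -0.31701236  0.15      ]
```

Emit:
move_arm(deltas=[[[0.477,-0.29,-0.039,-0.412,-1],[0.477,-0.29,-0.039,-0.412,-1],[0.477,-0.29,-0.039,-0.412,-1],[0.477,-0.29,-0.039,-0.412,-1],[0.477,-0.29,-0.039,-0.412,-1],[0.477,-0.29,-0.039,-0.412,-1],[0.477,-0.29,-0.039,-0.412,-1],[0.477,-0.29,-0.039,-0.412,-1],[0.477,-0.29,-0.039,-0.412,-1],[0.477,-0.29,-0.039,-0.412,-1],[0.477,-0.29,-0.039,-0.412,-1],[0.477,-0.29,-0.039,-0.412,-1]]], squeeze=25)

```text
clock: 1.3
position: [0.4914, -0.1461, 0.2701]
ee_rot: [-0.0, 0.794, 0.608, -0.001]
contact_force: [-0.2, -0.1, 0.6]
width: 0.0854
gripper_force: 0.0
```

Emit:
move_arm(deltas=[[[0,0,0.05,0,-1],[0,0,0.1,0,-1],[0,0,0.1,0,-1],[0,0,0.1,0,-0.2],[0,0,0.1,0,0.2],[0,0,0.1,0,1],[0,0,0.1,0,1],[0,0,0.1,0,1],[0,0,0.1,0,1],[0,0,0.1,0,1],[0,0,0.1,0,1]]], squeeze=25)

```text
clock: 2.4
position: [0.4919, -0.1465, 0.1912]
ee_rot: [0.001, 0.794, 0.608, -0.001]
contact_force: [-3.1, -3.5, 5.0]
width: 0.0296
gripper_force: 30.4
```

Emit:
move_arm(deltas=[[[0.006,0,-0.0106,0,1],[0.0128,0,-0.0209,0,1],[0.0203,0,-0.0305,0,1],[0.0285,0,-0.0396,0,1],[0.0373,0,-0.048,0,1],[0.0468,0,-0.0558,0,1],[0.0568,0,-0.0629,0,1],[0.0673,0,-0.0691,0,1],[0.0781,0,-0.0746,0,1],[0.0894,0,-0.0794,0,1],[0.101,0,-0.0831,0,1],[0.1129,0,-0.0861,0,1]]], squeeze=25)

```text
clock: 3.6
position: [0.5159, -0.0578, 0.2593]
ee_rot: [0.0, 0.794, 0.608, -0.0]
contact_force: [2.8, -2.6, -8.8]
width: 0.0291
gripper_force: 29.0
```

Emit:
move_arm(deltas=[[[0.012,0,-0.002,0,1],[0.0243,0,-0.0033,0,1],[0.0365,0,-0.0035,0,1],[0.0486,0,-0.0029,0,1],[0.0608,0,-0.0013,0,1],[0.0728,0,0.0011,0,1],[0.0845,0,0.0045,0,1],[0.096,0,0.0086,0,1],[0.1071,0,0.0138,0,1],[0.1179,0,0.0195,0,1],[0.1283,0,0.0261,0,1],[0.1283,0,0.0261,0,1]]], squeeze=25)

```text
clock: 4.8
position: [0.5433, 0.0426, 0.2387]
ee_rot: [-0.0, 0.793, 0.609, 0.001]
contact_force: [5.2, -0.3, 1.7]
width: 0.0292
gripper_force: 30.2
```

Emit:
move_arm(deltas=[[[0.005,0,0.0036,0,1],[0.0098,0,0.0074,0,1],[0.0124,0,0.0095,0,1],[0.0149,0,0.0118,0,1],[0.0149,0,0.0118,0,1],[0.0149,0,0.0118,0,1]]], squeeze=25)

```text
clock: 5.4
position: [0.5458, 0.0516, 0.2311]
ee_rot: [0.002, 0.794, 0.608, 0.0]
contact_force: [0.0, -4.0, 10.5]
width: 0.0295
gripper_force: 31.5
```

Emit:
move_arm(deltas=[[[0.002,0,0.0022,0,1],[0.004,0,0.0044,0,1],[0.004,0,0.0044,0,1]]], squeeze=25)

```text
clock: 5.7
position: [0.5459, 0.0517, 0.2308]
ee_rot: [0.004, 0.794, 0.608, -0.001]
contact_force: [-5.3, -10.4, 25.9]
width: 0.0293
gripper_force: 33.1
```

Run:
```python
from rig import manip
import cv2,numpy as np
a=manip.get_image("side")[110:240,250:390,::-1]
cv2.imwrite("pics/side1.png",cv2.resize(a,None,fx=4,fy=4,interpolation=cv2.INTER_CUBIC))
```

```text
(no output)
```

View pics/side1.png

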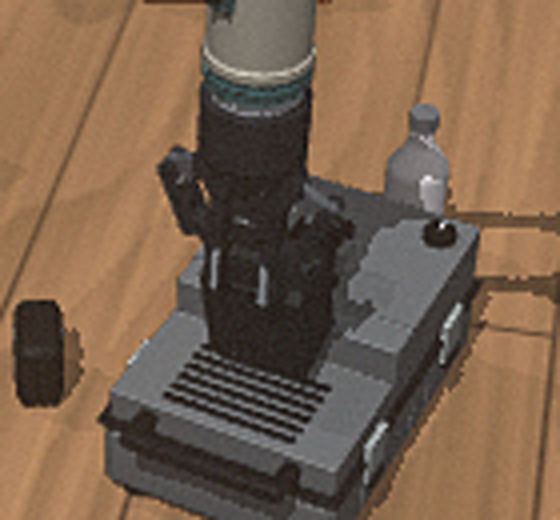

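The picture shows the cover folded back under the gripper at about (270,310). The force rose to about 28 N with no further motion, so it is on its stop. Next I release and rise.

Emit:
move_arm(deltas=[[[-0.003,0,-0.0035,0,1],[-0.003,0,-0.0035,0,-1],[-0.003,0,-0.0035,0,-1],[-0.003,0,-0.0035,0,-1],[-0.003,0,-0.0035,0,-1],[-0.003,0,-0.0035,0,-1],[-0.003,0,-0.05,0,-1],[-0.003,0,-0.1,0,-1],[-0.1,0,-0.13,0,-1],[-0.3,0,-0.13,0,-1],[-0.3,0,-0.13,0,-1],[-0.3,0,-0.13,0,-1]]])

```text
clock: 6.95
position: [0.4935, -0.1389, 0.3277]
ee_rot: [0.0, 0.793, 0.609, 0.0]
contact_force: [1.1, 0.1, -0.7]
width: 0.0852
gripper_force: 0.0
```

Emit:
move_arm(deltas=[[[-0.1,0.1,0,0,-1],[-0.1,0.2,0,0,-1],[-0.1,0.2,0,0,-1],[-0.1,0.2,0,0,-1]]])

```text
clock: 7.35
position: [0.6299, -0.2588, 0.3263]
ee_rot: [-0.0, 0.794, 0.608, 0.0]
contact_force: [0.1, -0.2, 0.2]
width: 0.0856
gripper_force: 0.0
```

Run:
```python
from rig import manip
import cv2,numpy as np
a=manip.get_image("top")[200:330,240:440,::-1]; b=manip.get_image("side")[110:240,250:390,::-1]
f=lambda i:cv2.resize(i,None,fx=4,fy=4,interpolation=cv2.INTER_CUBIC)
cv2.imwrite("pics/t2.png",f(a));cv2.imwrite("pics/s2.png",f(b))
```

```text
(no output)
```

View pics/t2.png

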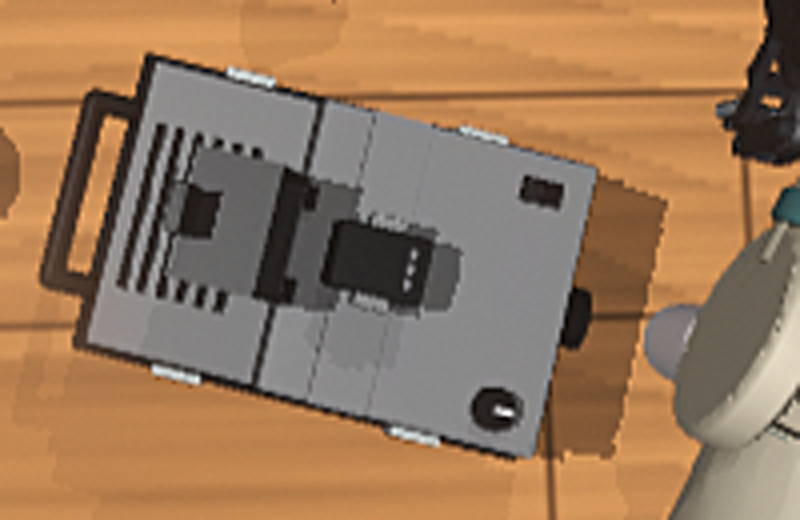

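View pics/s2.png

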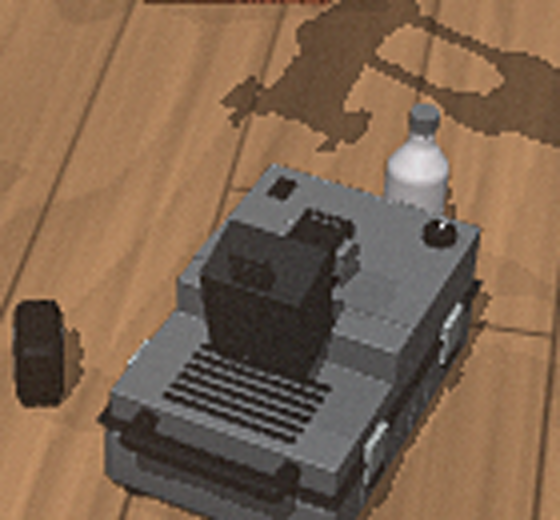

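The top crop shows the cover folded back, with its tab at (197,210), and the pack block at about (377,264) with its catches at (390,220) and (370,302). The bottle and tape measure have not moved.

Run:
```python
from h import *
import cv2
im=cv2.imread("pics/t2.png");g=cv2.cvtColor(im,cv2.COLOR_BGR2GRAY)[200:325,305:445]
m=cv2.morphologyEx((g<60).astype(np.uint8),cv2.MORPH_CLOSE,np.ones((17,17)))
c=max(cv2.findContours(m,0,2)[0],key=cv2.contourArea);r=cv2.minAreaRect(c)
u=(r[0][0]+305,r[0][1]+200);print(r,u)
t=.5101-.0784j;a=np.exp(1.307j)
for q,z in((u,.184),((380,261),.178)):
    X=onz("top",T(*q),z);w=(X[0]+1j*X[1]-t)*np.conj(a);print(X.round(4),w)
s=manip.get_state();p=s["position"];d=np.array([t.real,t.imag,.25])-p
e=d[0]+1j*d[1];e*=np.conj(a);print(e.real/.8,-e.imag/.8,-d[2]/.8,p,s["ee_rot"])
```

```text
((70.31696319580078, 67.16712951660156), (105.98865509033203, 95.72093200683594), 12.380758285522461) (375.3169631958008, 267.16712951660156)
[ 0.5073 -0.0749  0.184 ] (0.0026637074087087235+0.0035894526792712832j)
[ 0.511  -0.0788  0.178 ] (-0.00013165996154433068-0.0009304316953061181j)
0.17893755501073613 -0.20456162883834422 0.09287711328456995 [ 0.63076219 -0.2592692   0.32430169] [-6.23084664e-04  7.94198627e-01  6.07657799e-01 -3.90703628e-04]
```

Emit:
move_arm(deltas=[[[0.179,-0.205,0,0,-1],[0.179,-0.205,0,0,-1],[0.179,-0.205,0,0,-1],[0.179,-0.205,0,0,-1],[0.179,-0.205,0,0,-1],[0.179,-0.205,0.05,0,-1],[0.179,-0.205,0.093,0,-1],[0.179,-0.205,0.093,0,-1],[0.179,-0.205,0.093,0,-1]]])

```text
clock: 8.35
position: [0.5067, -0.0756, 0.2536]
ee_rot: [-0.0, 0.794, 0.608, -0.0]
contact_force: [0.0, 0.2, -0.0]
width: 0.0856
gripper_force: 0.0
```

Run:
```python
from h import *
s=manip.get_state();p=s["position"];d=np.array([.5101,-.0784,.158])-p
e=(d[0]+1j*d[1])*np.exp(-1.307j);print(e.real/.8,-e.imag/.8,-d[2]/.8,p,s["ee_rot"],s["contact_force"])
```

```text
-0.0022900414796704275 0.004981341163829098 0.11946069103852662 [ 0.50673048 -0.07559224  0.25356855] [-1.32292458e-04  7.93728729e-01  6.08271858e-01 -1.83852220e-04] [ 0.03931106  0.23759301 -0.01804773]
```

Emit:
move_arm(deltas=[[[-0.0023,0.005,0.03,0,-1],[-0.0023,0.005,0.06,0,-1],[-0.0023,0.005,0.09,0,-1],[-0.0023,0.005,0.119,0,-1],[-0.0023,0.005,0.119,0,-1],[-0.0023,0.005,0.119,0,-1]]])

```text
clock: 8.95
position: [0.5116, -0.079, 0.1597]
ee_rot: [0.001, 0.794, 0.608, 0.001]
contact_force: [0.4, -0.6, 0.9]
width: 0.085
gripper_force: 0.0
```

Emit:
move_arm(deltas=[[[0,0,0,0,0],[0,0,0,0,0.5],[0,0,0,0,1],[0,0,0,0,1],[0,0,0,0,1],[0,0,0,0,1],[0,0,0,0,1],[0,0,0,0,1]]], squeeze=35)

```text
clock: 9.75
position: [0.5105, -0.0785, 0.1604]
ee_rot: [0.001, 0.794, 0.608, 0.001]
contact_force: [-2.6, 0.7, 10.9]
width: 0.0427
gripper_force: 36.1
```

Run:
```python
from rig import manip
import cv2,numpy as np
a=manip.get_image("top")[225:305,290:380,::-1]; b=manip.get_image("side")[130:210,290:380,::-1]
s=manip.get_state();print({k:s[k] for k in("width","gripper_force","contact_force","moment","position")})
f=lambda i:cv2.resize(i,None,fx=4.4,fy=6,interpolation=cv2.INTER_CUBIC)
cv2.imwrite("pics/g.png",np.hstack([f(a),f(b)]))
```

```text
{'width': 0.042748326580293, 'gripper_force': 36.09749972820282, 'contact_force': array([-3.35836282,  0.08694808, 10.47808479]), 'moment': array([ 0.1417546 ,  0.56691504, -0.06002803]), 'position': array([ 0.51045001, -0.07848703,  0.16041904])}
```

View pics/g.png

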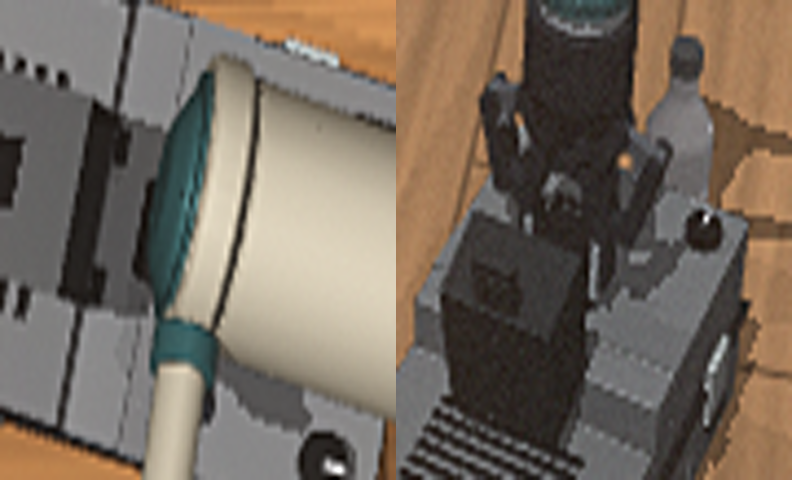

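The side half of the picture shows the fingers straddling the pack at about (570,240), in front of the folded cover. I'll try a short lift and watch the force.

Emit:
move_arm(deltas=[[[0,0,-0.002,0,1],[0,0,-0.004,0,1],[0,0,-0.006,0,1],[0,0,-0.006,0,1]]])

```text
clock: 10.25
position: [0.51, -0.0784, 0.1626]
ee_rot: [-0.0, 0.794, 0.608, -0.0]
contact_force: [0.4, -0.3, -4.1]
width: 0.043
gripper_force: 35.9
```

Emit:
move_arm(deltas=[[[0,0,-0.004,0,1],[0,0,-0.008,0,1],[0,0,-0.015,0,1],[0,0,-0.015,0,1]]])

```text
clock: 10.65
position: [0.5108, -0.0786, 0.1758]
ee_rot: [0.001, 0.794, 0.608, 0.001]
contact_force: [0.9, -0.5, -3.6]
width: 0.0427
gripper_force: 36.2
```

Emit:
move_arm(deltas=[[[0,0,-0.01,0,1],[0,0,-0.025,0,1],[0,0,-0.042,0,1],[0,0,-0.06,0,1],[0,0,-0.076,0,1],[0,0,-0.088,0,1],[0,0,-0.094,0,1],[0,0,-0.094,0,1],[0,0,-0.094,0,1],[0,0,-0.094,0,1],[0,0,-0.094,0,1]]])

```text
clock: 11.75
position: [0.5098, -0.0783, 0.2494]
ee_rot: [-0.001, 0.794, 0.608, -0.0]
contact_force: [0.7, -0.4, -3.6]
width: 0.0429
gripper_force: 36.5
```

Run:
```python
from rig import manip
import cv2
b=manip.get_image("side")[80:240,250:400,::-1]
s=manip.get_state();print({k:s[k] for k in("width","gripper_force","contact_force","moment","position")},abs(s["qd"]).max())
cv2.imwrite("pics/f.png",cv2.resize(b,None,fx=3.7,fy=3.7,interpolation=cv2.INTER_CUBIC))
```

```text
{'width': 0.04289773147977959, 'gripper_force': 36.51916980743408, 'contact_force': array([-0.48660485,  0.24416363, -3.86938867]), 'moment': array([-0.00121699, -0.02141469, -0.04486438]), 'position': array([ 0.50987166, -0.07832913,  0.24945078])} 0.002677425093283301
```

View pics/f.png

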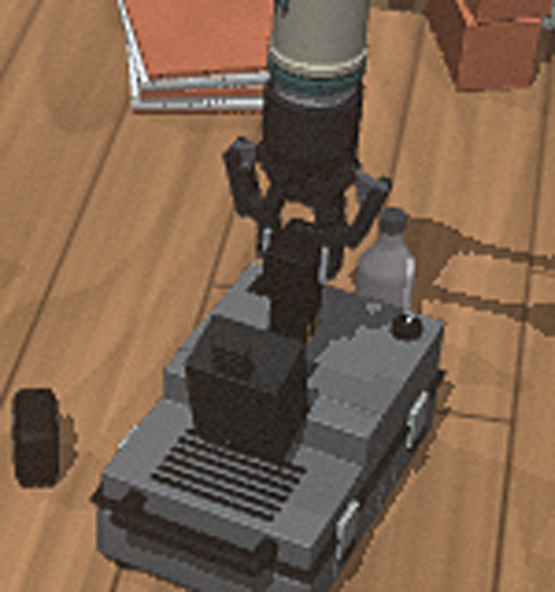

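The picture shows the pack held upright at about (295,265), clear above the well. The cover stays folded back at (250,390), and the bottle and tape measure are where they were. The weight on the wrist is steady at about 3.8 N and the arm is still.

```bash
python3 -c "
from rig import manip
print(manip.sign_off())"
```

```text
the job is handed in; nothing more can be done
None
```

The cover is folded back on its stop, and the pack is out of its well, held still and upright by its squeezed catches with its stem about 4 cm above the deck; the job is handed in at about 12 s of the 48 s allowed.

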